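Refit the knob of the kitchen timer and hold it pressed in

ROBOT

A 6-joint arm with a two-finger parallel gripper is mounted at the origin on the work surface. World frame = base frame: x ahead of the robot, y to its left, z up, the work surface at z = 0. Lengths are in m, angles in rad, forces in N, time in s.
With the tool pointing down it reaches from about 0.25 to 0.775 m from the base axis. Payload 4 kg.
Tool frame: the origin (TCP) lies midway between the tips of the shut fingers; the grasp point (between the pads) lies arm.hold_point_z behind it (arm.hold_point_z is the distance from the TCP to the grasp point, in m); z points along the fingers, y is the line along which they close (so a half turn about z gives the same grasp; the last joint's range is limited). The gripper opens to 85 mm and grips with 20 to 120 N. Pads are 22 mm wide; open, the fingers measure 114 mm over their backs; the gripper's body (76 mm by 85 mm) begins 54 mm behind the grasp point. The pads swing forward as they close: fully open they stand 13 mm farther back than shut.
Start: joints at [-1.332, 0.087, 1.371, -0, 1.684, -0.103], TCP at [0.184, -0.518, 0.231] pointing down, gripper open.
Joint ranges: [-3.1, 3.1], [-0.76, 2.03], [0.27, 2.55], [-1.08, 4.22], [0.17, 2.65], [-2.57, 2.57]. Speed limits (rad/s): [2.79, 2.79, 3.14, 3.14, 3.14, 3.14].

INTERFACE

Orientations are given as a 3x3 rotation matrix whose columns are the frame's x, y, z axes.
In Python, from station import arm, eyes gives the robot as it stands.
- The arm moves only by the tool move_arm, never from a script. Its argument "moves" is a list of rows, each a list of 7 numbers: the shift along the tool's x, y, z in units of 100 mm (1.0 is 100 mm), then the turn, a rotation vector about the tool's x, y, z in units of 30 degrees (1.0 is 30 degrees), then the opening, from 0 (shut) to 1 (fully open). A call has exactly 5 rows; each row shifts and turns the commanded pose from where the row before left it, along the tool's axes as they then stand; what a row does not reach is not made up. A row lasts 1/8 s, in which the tool goes at most 62.5 mm and 10.7 degrees, less where a joint would pass 70% of its speed; a pose out of reach is approached as far as the arm can. A call with a number of a shift or a turn outside -1 to 1 is refused whole. A call with a gripper value outside its range is refused whole. The fingers move at their own pace and stop on an object; "squeeze" is the grip in N (left out, the last holds). Time passes only in rows, so rows that do not move let the fingers close, or fill a call up. It gives the time, the measured TCP pose, the force, the opening and the grip force at its end, in the units of the state.
- arm.get_obs(): the state, without advancing time (a new reading comes with each control period).
- eyes.snapshot(name): name is "scene" or "top" or "wrist"; returns (picture, depth): 384x512x3 uint8, red, green, blue; 384x512 float32, m along the optical axis (not along the pixel's ray), 0 where there is no reading.
- eyes.camera_info(name): a dict with "mtx" (3x3 intrinsics, pixels), "eye" and "attitude" of the camera in the world. Camera axes: x right, y down, z forward; pixel columns grow to the right and rows downward; lengths in m; the calibration is good to about 2 mm. A picture is of the moment at which its call begins: read the wrist's pose just before it. camera_info takes no time and is no camera call; for the wrist camera it gives the pose at the moment of the call.
- arm.close_job(): hands the job in; it is judged then, once.
The state is a dict: "time_s": time; "qpos": joint angles; "qd": joint speeds; "tau": joint torques, N m; "position": TCP position; "ee_rot": TCP orientation; "contact_force": force on the tool from outside, world axes, zero at the start; "ft_torque": the same for the moment, N m; "width": finger opening in m; "gripper_force": force on a finger pad.
Only numpy, scipy, OpenCV 4.12 (cv2) and the standard library are available. Lean on these libraries where they do the work, as an engineer would, in place of code of your own. Each camera call takes 0.05 s, during which the arm holds its last target. There are 200 camera calls.

TASK

The black knob has come off the yellow kitchen timer. Pick it up, turn it so that the flat in its socket (on the side of the white pointer line) matches the flat of the timer's steel D-shaped spindle, put its stem through the round opening in the timer's face and push it fully home on the spindle; then keep pressing so that the sprung spindle is pushed all the way in, and finish like that, still holding the knob pressed down with the fingers. Leave the tins, the orange bowl and the garlic keeper where they are.

Things in the scene. Friction and masses are not known exactly. Their poses are not given: they have to be found in the camera images.
- knob: Loose black plastic knob, about 70 g (varies), standing upright on the shelf. Origin: centre of its lower end, z up. Round stem 24 mm in diameter, z 0 to 26 mm; above it a bar-shaped head, 44 mm along x, 20 mm along y, z 26 to 54 mm, to be pinched across its 20 mm. A white pointer line on the head's top and end marks the +x side, where the socket's flat is.
- stem_end (a point): Centre of the lower end of the knob's stem (the origin of the knob).
- socket_floor (a point): Floor of the D-shaped socket in the stem's lower end, on the axis, 12 mm above that end; it rests on the spindle's tip when the knob is fully home. Socket: round 17.6 mm in diameter with a flat 2.2 mm from the axis on the +x (pointer) side. It goes on easily with +x of knob and timer the same way within about 0.15 rad, centred within about 0.8 mm.
- socket_flat (a point): Middle of the flat in the knob's socket: 2.2 mm from the axis to +x of the knob, 6 mm above the stem's lower end.
- timer: Yellow plastic timer fixed to the shelf, face up, 110 mm (x) by 85 mm (y), 40 mm high. Origin: centre of its underside, z up. In the middle of the face a round opening 28 mm wide, 28 mm deep, with the steel D spindle in it. A white line on the face marks the +x side, to which the spindle's flat looks; black window bar at the -x end.
- timer_opening (a point): Centre of the round opening, at the height of the timer's face (40 mm above the shelf). With the knob home and fully pressed, the underside of its head stays 4 mm above the face, so there is room for fingers that grip the head only.
- spindle_tip (a point): Centre of the top of the steel spindle, on the axis of the opening; 4 mm below the timer's face when out; it moves down with the spindle. Spindle 16 mm in diameter with a flat 1.5 mm from the axis on the timer's +x side; tip bevelled over 2 mm. Axes as the timer's; it cannot turn.
- spindle (a joint): How far the sprung spindle is pushed in, in m: 0 = out, 0.006 = all the way in (stop). Spring: about 4 N to start moving, 9.5 N at the stop; it comes out again when the pressing ends.
- tins: Bystander: stacked set of three round steel tins with a lid, one piece, 105 mm in diameter, 133 mm high. Origin: centre of its underside.
- pinch_bowl: Bystander: orange silicone pinch bowl, 72 mm in diameter, 34 mm high. Origin: centre of its underside.
- garlic_keeper: Bystander: white ceramic garlic keeper with a blue lid, 96 mm in diameter, 116 mm high. Origin: centre of its underside.
Mind the look-alikes: they are no part of the job. There is more than one size of the knob; the one meant has the size given above.

How it is judged:
On the way, in this order (a step that is already met when the one before it is completed fails the run):
1. the knob is lifted off the shelf in the fingers (height (world z) of stem_end above 0.08 m and contact force between knob and the fingers above 1 N), for 0.1 s.
2. the stem's end is through the opening in the timer's face (z of stem_end in the frame of timer_opening below -0.0015 m and horizontal distance between stem_end and timer_opening below 0.005 m).
3. the knob is fully home on the spindle, flat to flat (z of socket_floor in the frame of spindle_tip below 0.0015 m and horizontal distance between socket_floor and spindle_tip below 0.003 m and angle between the x axis of knob and the x axis of timer, either way round below 0.35 rad and x of socket_flat in the frame of spindle_tip above 0 m and angle between knob's own z axis and vertical below 0.12 rad), for 0.1 s.
At the end, for the whole second after the job is handed in: The knob is fully home on the spindle (socket floor within 1.5 mm of the tip, axes within 3 mm, flats matched within 0.35 rad, upright within 0.12 rad), the spindle is pressed in by more than 4 mm of its 6 mm, and the fingers are still on the knob with more than 2 N (all of step 3 and value of joint spindle above 0.004 m and contact force between knob and the fingers above 2 N); the arm keeps its last pose, push and grip.
It fails at once if the stack of tins is moved by more than 20 mm (distance of tins from where it was at the start of the episode above 0.02 m).
It fails at once if the orange bowl is moved by more than 20 mm (distance of pinch_bowl from where it was at the start of the episode above 0.02 m).
It fails at once if the garlic keeper is moved by more than 20 mm (distance of garlic_keeper from where it was at the start of the episode above 0.02 m).
It also fails if it takes over 35 s, if anything falls off the work surface, if the arm or the gripper's body presses on something with over 40 N, if the wrist force passes 120 N, or if a joint passes its speed limit or range.

## Working session

There is one attempt and no reset: what is moved stays moved. The work goes in short steps, Python scripts to look and compute and a tool call to move; the robot and the scene stay as the last step left them, time stands still between calls to the robot, and variables do not carry over. Pictures are saved under pics/ and viewed, at most 10 in all, crops included, and the job is handed in when it is done.

Besides the shell and the picture viewer there is one more tool, called as a command line: name --pt "numbers of a row" for each row, then --argument value for the rest. move_arm: Moves the arm, as the interface text tells. Its arguments: {"type":"object","properties":{"moves":{"type":"array"},"squeeze":{"type":"number"}},"required":["moves"]}

```bash
mkdir -p pics; ls
python3 - <<'E'
from station import arm, eyes
import cv2, numpy as np
print(arm.get_obs()); print(arm.hold_point_z)
for n in ("top","scene"):
    p,d=eyes.snapshot(n); cv2.imwrite(f"pics/{n}0.png",cv2.cvtColor(p,cv2.COLOR_RGB2BGR)); np.savez(f"{n}0.npz",p=p,d=d)
    print(n,eyes.camera_info(n))
a=np.vstack([cv2.imread(f"pics/{n}0.png") for n in("top","scene")])
E
```

```text
pics
{'time_s': 0.0, 'qpos': array([-1.33208133e+00,  8.79847772e-02,  1.37223980e+00, -7.12910134e-06,
        1.68360495e+00, -1.03096670e-01]), 'qd': array([ 0.00069848, -0.00044876,  0.00116213, -0.00052607,  0.00066079,
        0.00121458]), 'tau': array([ 1.16601809e-04, -3.51868701e+01, -3.13271928e+01, -1.89007428e-04,
        1.07092172e-02,  4.89131828e-07]), 'position': array([ 0.18423565, -0.51770483,  0.23013019]), 'ee_rot': array([[ 9.42149277e-01,  3.35193158e-01, -5.35800194e-04],
       [ 3.35193512e-01, -9.42146800e-01,  2.17176259e-03],
       [ 2.23157525e-04, -2.22572131e-03, -9.99997498e-01]]), 'contact_force': array([-1.12524507, -0.01667963, -0.63450387]), 'ft_torque': array([ 0.05194915, -0.04036679,  0.05807868]), 'gripper_force': 0.0, 'width': 0.08556738133050479}
0.0187
top {'mtx': array([[375.64296701,   0.        , 258.7348917 ],
       [  0.        , 375.64296701, 198.45139395],
       [  0.        ,   0.        ,   1.        ]]), 'eye': array([ 0.40294962, -0.00370841,  1.36013143]), 'attitude': array([[ 0.01938418, -0.99478888,  0.10009665],
       [-0.99977978, -0.02009132, -0.00606128],
       [ 0.00804077, -0.09995711, -0.99495926]])}
scene {'mtx': array([[399.06597673,   0.        , 247.98560168],
       [  0.        , 399.06597673, 193.10515816],
       [  0.        ,   0.        ,   1.        ]]), 'eye': array([0.98164793, 0.80184947, 0.7753311 ]), 'attitude': array([[-0.85910632,  0.31511003, -0.40328898],
       [ 0.51160585,  0.50720528, -0.69354326],
       [-0.01399214, -0.8021524 , -0.59695539]])}
```

View pics/top0.png

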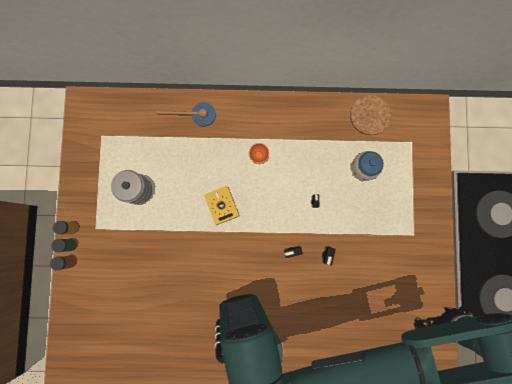

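View pics/scene0.png

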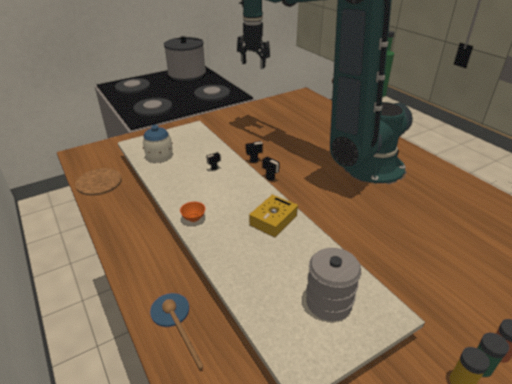

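```bash
cat > h.py <<'E'
import numpy as np, cv2
from station import arm, eyes
def world(info,u,v,z=None,d=None):
    r=info["attitude"]@np.linalg.inv(info["mtx"])@np.array([u,v,1.0])
    return info["eye"]+r*(d if d is not None else (z-info["eye"][2])/r[2])
def save(name,img): cv2.imwrite("pics/"+name,cv2.cvtColor(img,cv2.COLOR_RGB2BGR))
def blobs(mask,amin):
    n,l,s,c=cv2.connectedComponentsWithStats(mask.astype(np.uint8))
    return [(l==i,s[i],c[i]) for i in range(1,n) if s[i][4]>=amin]
E
python3 - <<'E'
from h import *
T=np.load("top0.npz");S=np.load("scene0.npz")
a=cv2.resize(T['p'][182:275,190:350],None,fx=5,fy=5,interpolation=cv2.INTER_CUBIC)
save("crop1.png",a)
ti=eyes.camera_info("top")
d=T['d']
for n,(u,v) in dict(board=(280,220),wood=(310,240),k1=(315,196),k2=(293,252),k3=(329,256),timer=(232,202)).items(): print(n,world(ti,u,v,d=d[v,u]).round(4))
for (u,v) in ((315,200),(293,252),(329,256)):
    sub=T['p'][v-13:v+14,u-13:u+14].max(2)<70
    for m,s,c in blobs(sub,15):
        vs,us=np.nonzero(m); P=np.array([world(ti,x+u-13,y+v-13,d=d[y+v-13,x+u-13]) for y,x in zip(vs,us)])
        zt=np.percentile(P[:,2],95); print((u,v),s,"ztop",zt.round(4),P.mean(0).round(4),"rect",cv2.minAreaRect(P[P[:,2]>zt-.008][:,:2].astype(np.float32)*1000))
E
```

```text
board [ 0.4605 -0.0869  0.0563]
wood [ 0.3931 -0.2    -0.003 ]
k1 [ 0.5402 -0.1989  0.1153]
k2 [ 0.3518 -0.1319  0.0689]
k3 [ 0.3408 -0.2541  0.0724]
timer [0.5162 0.0786 0.0969]
(315, 200) [10  8  7 12 55] ztop 0.1176 [ 0.5207 -0.1986  0.1117] rect ((524.79833984375, -200.731201171875), (36.8677978515625, 17.60987663269043), 0.1782197207212448)
(293, 252) [  4   7  18  12 105] ztop 0.0758 [ 0.3561 -0.1344  0.0788] rect ((363.5958557128906, -78.60490417480469), (163.53627014160156, 43.45949172973633), 77.16292572021484)
(329, 256) [  6   4  13  18 136] ztop 0.0753 [ 0.3471 -0.2525  0.0628] rect ((342.076171875, -256.03533935546875), (26.661205291748047, 56.13454818725586), 75.83928680419922)
```

View pics/crop1.png

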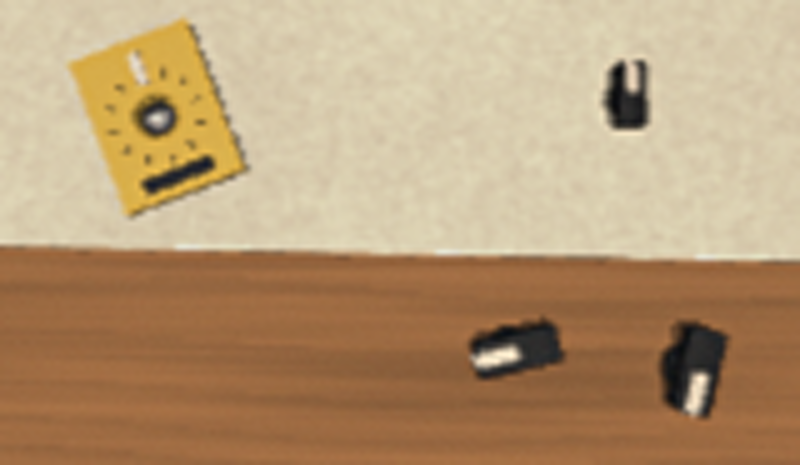

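The candidates in the top view are (315,201) on the shelf, and (293,252) and (329,256) on the wood. The last two are about 73 mm tall and about 52 mm long, which is too big. The one at (315,201) has a 44x20 mm bar and its top is about 56 mm above the shelf, so it is the knob meant. The enlarged crop confirms this, and its white line points to world +x. The timer is at (221,205), with its white line up and to the left.

move_arm --pt "0.53 -0.23 -0.04 0 0 0 1" --pt "0.53 -0.23 -0.04 0 0 0 1" --pt "0.53 -0.23 -0.04 0 0 0 1" --pt "0.53 -0.23 -0.04 0 0 0 1" --pt "0.53 -0.23 -0.04 0 0 0 1"

```text
time_s: 0.72
position: [0.3964, -0.3195, 0.251]
ee_rot: [[0.942, 0.335, -0.0], [0.335, -0.942, 0.0], [-0.0, -0.0, -1.0]]
contact_force: [0.7, -0.6, -0.4]
width: 0.0854
gripper_force: 0.0
```

move_arm --pt "0.53 -0.23 -0.04 0 0 0 1" --pt "0.53 -0.23 -0.04 0 0 0 1" --pt "0.53 -0.23 0 0 0 0 1" --pt "0 0 0 0 0 0.33 1" --pt "0 0 0 0 0 0.33 1"

```text
time_s: 1.35
position: [0.5226, -0.2016, 0.2583]
ee_rot: [[1.0, -0.007, -0.002], [-0.007, -1.0, 0.001], [-0.002, -0.001, -1.0]]
contact_force: [0.6, 0.0, -0.3]
width: 0.0855
gripper_force: 0.0
```

Run:
```python
from h import *
o=arm.get_obs(); i=eyes.camera_info("wrist"); p,d=eyes.snapshot("wrist")
save("w1.png",p); np.savez("w1.npz",p=p,d=d,**i); print(o['position'],o['ee_rot'].round(3),i,o['qpos'])
```

```text
[ 0.5225569  -0.20157988  0.25832595] [[ 1.    -0.007 -0.002]
 [-0.007 -1.     0.001]
 [-0.002 -0.001 -1.   ]] {'mtx': array([[281.3289702 ,   0.        , 251.98826399],
       [  0.        , 281.3289702 , 188.46355313],
       [  0.        ,   0.        ,   1.        ]]), 'eye': array([ 0.60606627, -0.2031825 ,  0.40119633]), 'attitude': array([[-0.00802198, -0.94538834, -0.3258474 ],
       [-0.99996667,  0.00708872,  0.00405135],
       [-0.00152025,  0.32586903, -0.9454137 ]])} [-4.69263063e-01  1.07583304e-01  1.29554347e+00 -2.31146395e-04
  1.74024652e+00  1.10875890e+00]
```

View pics/w1.png

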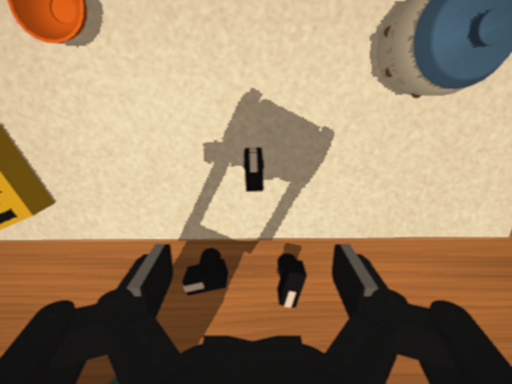

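The knob is at (254,169), between the fingers, with its white line up (world +x). The timer is at the left edge and the keeper is upper right, clear of the fingers.

Run:
```python
from h import *
W=np.load("w1.npz"); p,d=W['p'],W['d']
sh=[world(W,u,v,d=d[v,u])[2] for u,v in ((100,200),(150,120),(340,190),(320,220))]; zs=np.median(sh); print("shelf",np.round(sh,4))
u0,v0=235,135
z=np.array([[world(W,u,v,d=d[v,u]) for u in range(u0,275)] for v in range(v0,205)])
m=(z[...,2]>zs+.045)
for b,s,c in blobs(m,20):
    vs,us=np.nonzero(b); print(s, "ztop",np.median(z[b][:,2]))
    zt=zs+.054
    P=np.array([world(W,u+u0,v+v0,z=zt)[:2] for v,u in zip(vs,us)],np.float32)*1000
    print(P.mean(0),cv2.minAreaRect(P))
# timer from top + scene: opening and yellow outline
T=np.load("top0.npz"); i=eyes.camera_info("top"); h=cv2.cvtColor(T['p'],cv2.COLOR_RGB2HSV)
m=(h[...,0]>18)&(h[...,0]<32)&(h[...,1]>150)&(h[...,2]>120); m[:,:190]=0;m[:,250:]=0
b,s,c=max(blobs(m,100),key=lambda t:t[1][4]); 
vs,us=np.nonzero(b); P=np.array([world(i,u,v,z=zs+.04)[:2] for u,v in zip(us,vs)],np.float32)*1000
print("timer",s,cv2.minAreaRect(P))
```

```text
shelf [0.0617 0.061  0.0602 0.0609]
[  8  15  20  42 775] ztop 0.11441430438344569
[ 527.4028  -203.09056] ((526.841796875, -202.76931762695312), (44.81986999511719, 19.7835636138916), 0.2047906219959259)
timer [204 186  35  39 664] ((505.14208984375, 115.12726593017578), (108.20944213867188, 82.53519439697266), 22.441753387451172)
```

move_arm --pt "0.04 0.01 0.45 0 0 0 1" --pt "0 0 0.45 0 0 0 1" --pt "0 0 0.4 0 0 0 1" --pt "0 0 0.4 0 0 0 1" --pt "0 0 0 0 0 0 0" --squeeze 60

```text
time_s: 2.02
position: [0.523, -0.2024, 0.0848]
ee_rot: [[1.0, -0.002, -0.009], [-0.002, -1.0, 0.004], [-0.009, -0.004, -1.0]]
contact_force: [-0.2, -0.3, 0.2]
width: 0.0698
gripper_force: 0.0
```

move_arm --pt "0 0 0 0 0 0 0" --pt "0 0 0 0 0 0 0" --pt "0 0 0 0 0 0 0" --pt "0 0 0 0 0 0 0" --pt "0 0 0 0 0 0 0"

```text
time_s: 2.65
position: [0.5275, -0.2044, 0.0918]
ee_rot: [[1.0, -0.004, 0.004], [-0.004, -1.0, -0.002], [0.004, 0.002, -1.0]]
contact_force: [0.8, 0.3, 6.6]
width: 0.019
gripper_force: 59.6
```

move_arm --pt "0 0 -0.2 0 0 0 0" --pt "0 0 -0.4 0 0 0 0" --pt "0 0 -0.4 0 0 0 0" --pt "0 0 0 0 0 0 0" --pt "0 0 0 0 0 0 0"

```text
time_s: 3.28
position: [0.5257, -0.2035, 0.1883]
ee_rot: [[1.0, -0.004, -0.001], [-0.004, -1.0, 0.001], [-0.001, -0.001, -1.0]]
contact_force: [-0.5, -0.2, -0.6]
width: 0.0187
gripper_force: 58.8
```

Run:
```python
from h import *
o=arm.get_obs(); i=eyes.camera_info("wrist"); p,d=eyes.snapshot("wrist")
np.savez("w2.npz",p=p,d=d,**i); print(o['position'],o['contact_force'],o['width'])
s,ds=eyes.snapshot("scene"); np.savez("s2.npz",p=s,d=ds)
j=eyes.camera_info("scene"); q=j["mtx"]@j["attitude"].T@(o['position']-j["eye"]); u,v=(q[:2]/q[2]).astype(int); print(u,v)
a=cv2.resize(p[190:384,120:390],(540,388)); b=cv2.resize(s[v-30:v+30,u-25:u+15],(259,388),interpolation=cv2.INTER_CUBIC); save("w2.png",np.hstack([a,b]))
```

```text
[ 0.52566244 -0.20348622  0.18833477] [-0.47303658 -0.15459048 -0.61727897] 0.01867933888573543
210 133
```

View pics/w2.png

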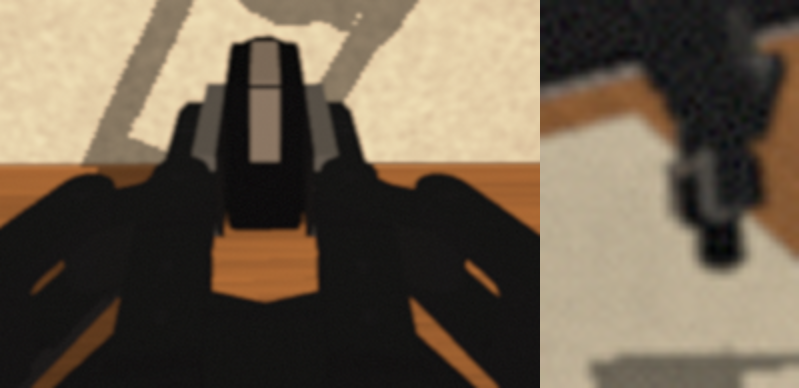

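move_arm --pt "-0.14 -0.53 -0.07 0 0 0 0" --pt "-0.14 -0.53 -0.07 0 0 0 0" --pt "-0.14 -0.53 -0.07 0 0 0 0" --pt "-0.14 -0.53 -0.07 0 0 0 0" --pt "-0.14 -0.53 -0.07 0 0 0 0"

```text
time_s: 4.0
position: [0.4557, 0.063, 0.2227]
ee_rot: [[1.0, -0.004, -0.003], [-0.004, -1.0, 0.0], [-0.003, -0.0, -1.0]]
contact_force: [0.9, 1.0, -1.8]
width: 0.0187
gripper_force: 58.9
```

move_arm --pt "-0.14 -0.53 -0.07 0 0 0 0" --pt "0 0 0 0 0 -0.25 0" --pt "0 0 0 0 0 -0.25 0" --pt "0 0 0 0 0 -0.25 0" --pt "0 0 0 0 0 0 0"

```text
time_s: 4.62
position: [0.4427, 0.1146, 0.2297]
ee_rot: [[0.926, 0.378, -0.003], [0.378, -0.926, -0.001], [-0.003, -0.001, -1.0]]
contact_force: [-0.1, 0.7, -1.0]
width: 0.0185
gripper_force: 59.0
```

Run:
```python
from h import *
arm_o=arm.get_obs(); i=eyes.camera_info("wrist"); p,d=eyes.snapshot("wrist")
R,t=arm_o['ee_rot'],arm_o['position']
np.savez("w3.npz",p=p,d=d,R=R,t=t,**i); save("w3.png",p); print(t,R.round(3),arm_o['qpos'].round(2))
# knob head top in tool frame
vv,uu=np.mgrid[190:320,220:290]; dd=d[190:320,220:290]
r=np.stack([uu,vv,np.ones_like(uu)],-1)@np.linalg.inv(i["mtx"]).T*dd[...,None]
P=(r@i["attitude"].T+i["eye"]-t)@R
m=(abs(P[...,2]+.025)<.02)&(abs(P[...,1])<.0115)&(abs(P[...,0])<.04)&(dd>0)
Q=P[m]; 
for z in np.arange(-.040,-.005,.002):
    q=Q[(Q[:,2]>=z)&(Q[:,2]<z+.002)]
    if len(q)>3: print(round(z,3),len(q),(q.min(0)*1000).round(1),(q.max(0)*1000).round(1))
```

```text
[0.44265894 0.1145662  0.22966526] [[ 0.926  0.378 -0.003]
 [ 0.378 -0.926 -0.001]
 [-0.003 -0.001 -1.   ]] [ 0.13 -0.12  1.58 -0.    1.69  1.31]
-0.04 129 [-10.5 -11.3 -40. ] [ 11.2  11.5 -38. ]
-0.038 266 [-11.6 -11.4 -38. ] [ 11.2  11.5 -36. ]
-0.036 52 [ -5.  -11.5 -36. ] [ 11.1  11.3 -34.1]
-0.034 48 [ -9.9 -11.2 -34. ] [ 11.3  11.5 -32. ]
-0.032 50 [-11.9 -11.3 -31.9] [ 11.1  11.2 -30.1]
-0.03 53 [-10.8 -11.1 -30. ] [ 11.1  11.4 -28.1]
-0.028 47 [ -1.2 -11.3 -27.9] [ 11.   11.5 -26. ]
-0.026 104 [-20.6 -11.5 -26. ] [ 19.1  11.2 -24. ]
-0.024 2357 [-23. -11. -24.] [ 20.5  11.3 -22. ]
-0.022 492 [-23.6 -11.3 -22. ] [ 20.7  11.5 -20. ]
-0.02 87 [  9.5 -10.9 -19.9] [ 20.8  11.1 -18. ]
-0.018 82 [  9.7 -11.2 -18. ] [ 20.6  11.2 -16. ]
-0.016 76 [ 10.1 -11.2 -16. ] [ 20.6  11.4 -14.1]
-0.014 75 [ 10.1 -11.4 -14. ] [ 20.7  11.4 -12. ]
-0.012 70 [ 10.3 -11.1 -12. ] [ 21.   11.2 -10. ]
-0.01 63 [ 10.  -11.3 -10. ] [20.7 10.1 -8. ]
-0.008 60 [ 10.1 -11.4  -8. ] [20.8 10.2 -6. ]
-0.006 34 [ 10.1 -11.5  -5.9] [20.5 11.5 -5. ]
```

View pics/w3.png

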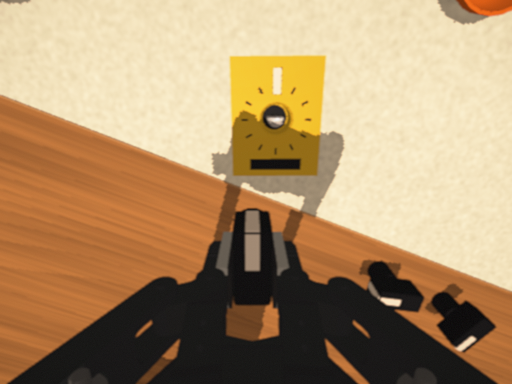

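The knob is held upright between the pads. The timer is ahead of it: opening at (275,117), white line at (277,80), window bar at (275,164), almost parallel to the tool.

```bash
cat > t.py <<'E'
from h import *
def run(f):
    W=np.load(f); p,d,R,t=W['p'],W['d'],W['R'],W['t']; h=cv2.cvtColor(p,cv2.COLOR_RGB2HSV)
    y=((h[...,0]>18)&(h[...,0]<32)&(h[...,1]>140)&(h[...,2]>60)).astype(np.uint8); y[200:]=0; y[:,:200]=0; y[:,340:]=0
    y=max(blobs(y,500),key=lambda b:b[1][4])[0].astype(np.uint8)
    zf=np.median([world(W,u,v,d=d[v,u])[2] for u,v in ((245,80),(300,80),(310,130),(245,140))]); print("face z",zf)
    zf=0.100
    tool=lambda u,v:((world(W,u,v,z=zf)-t)@R)*1000
    cs,_=cv2.findContours(y,cv2.RETR_CCOMP,cv2.CHAIN_APPROX_NONE)
    o=max(cs,key=cv2.contourArea)
    P=np.array([tool(*c[0])[:2] for c in o],np.float32); print("outline",cv2.minAreaRect(P))
    for c in cs:
        if 60<cv2.contourArea(c)<5000:
            P=np.array([tool(*q[0])[:2] for q in c],np.float32); e=cv2.fitEllipse(P); print(c.mean((0,1)).round(1),"ellipse",np.round(e[0],2),np.round(e[1],1),"circle",cv2.minEnclosingCircle(P),"rect",cv2.minAreaRect(P))
    # white line on knob and top slope
    m=(p.min(2)>100)&(h[...,1]<70); m[:205]=0;m[275:]=0;m[:,:240]=0;m[:,265:]=0
    vs,us=np.nonzero(m); Q=np.array([(world(W,u,v,d=d[v,u])-t)@R for u,v in zip(us,vs)])*1000
    Q=Q[abs(Q[:,2]+22.5)<3]; print(len(Q),"line y vs x",np.polyfit(Q[:,0],Q[:,1],1),"z vs x",np.polyfit(Q[:,0],Q[:,2],1),Q.min(0),Q.max(0))
E
python3 -c "from t import *; run('w3.npz')"
```

```text
face z 0.10007183878525538
outline ((58.559322357177734, 23.082294464111328), (84.34681701660156, 109.2249755859375), 89.82987976074219)
[274.8 163.9] ellipse [15.31 23.24] [11.2 67.4] circle ((15.236882209777832, 23.25251579284668), 25.12652015686035) rect ((15.79675579071045, 23.376131057739258), (11.224855422973633, 49.85251235961914), 0.01869540847837925)
[274.  116.9] ellipse [60.76 21.15] [21.9 22.7] circle ((60.95186996459961, 21.426891326904297), 11.672586441040039) rect ((60.67561340332031, 21.211816787719727), (22.112451553344727, 22.658218383789062), 44.537025451660156)
[277.   80.1] ellipse [92.91 23.12] [10.  29.3] circle ((92.7891845703125, 23.216678619384766), 12.576236724853516) rect ((92.72860717773438, 23.184635162353516), (9.156444549560547, 24.626325607299805), 88.71247100830078)Traceback (most recent call last):
  File "<string>", line 1, in <module>
    from t import *; run('w3.npz')
                     ~~~^^^^^^^^^^
  File "t.py", line 18, in run
    Q=Q[abs(Q[:,2]+22.5)<3]; print(len(Q),"line y vs x",np.polyfit(Q[:,0],Q[:,1],1),"z vs x",np.polyfit(Q[:,0],Q[:,2],1),Q.min(0),Q.max(0))
            ~^^^^^
IndexError: too many indices for array: array is 1-dimensional, but 2 were indexed
```

move_arm --pt "0.3 0.11 0.1 0 0 0 0" --pt "0.3 0.12 0.1 0 0 0 0" --pt "0 0 0.3 0 0 0 0" --pt "0 0 0.25 0 0 0 0" --pt "0 0 0 0 0 0 0"

```text
time_s: 5.3
position: [0.5057, 0.1156, 0.153]
ee_rot: [[0.926, 0.378, -0.007], [0.378, -0.926, -0.001], [-0.007, -0.002, -1.0]]
contact_force: [0.1, 0.4, 0.7]
width: 0.0186
gripper_force: 59.0
```

Run:
```python
from h import *
o=arm.get_obs(); i=eyes.camera_info("wrist"); p,d=eyes.snapshot("wrist")
R,t=o['ee_rot'],o['position']
np.savez("w4.npz",p=p,d=d,R=R,t=t,**i); save("w4.png",p[100:300,130:390].repeat(3,0).repeat(3,1)[:600,:780]); print(t,R.round(4))
```

```text
[0.50568075 0.1156499  0.15301764] [[ 9.260e-01  3.775e-01 -7.000e-03]
 [ 3.775e-01 -9.260e-01 -9.000e-04]
 [-6.800e-03 -1.800e-03 -1.000e+00]]
```

View pics/w4.png

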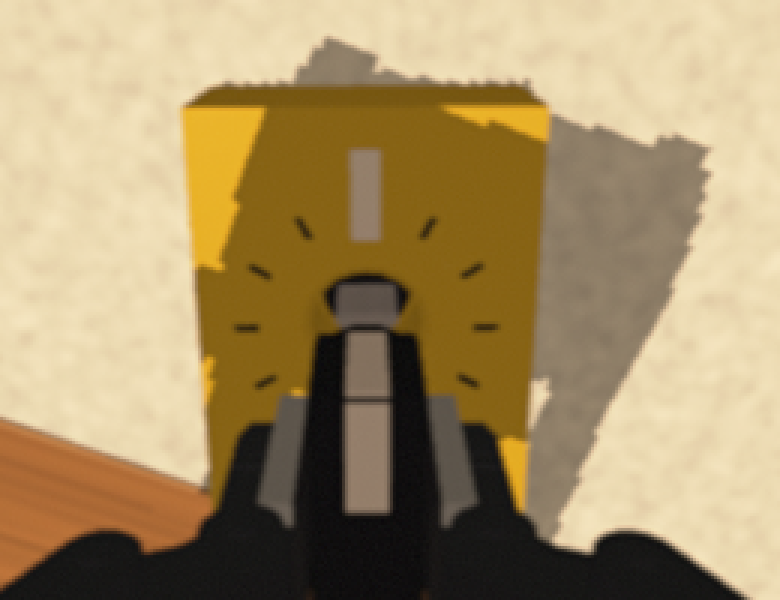

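The knob's pointer and the timer's white line are in line (crop columns 367 and 366). The ±y ticks are at crop (246,328) and (486,328), and the white line spans rows 149–241.

Run:
```python
from h import *
W=np.load("w4.npz"); R,t,d=W['R'],W['t'],W['d']
f=lambda a,b,**k:(((world(W,130+a/3-.33,100+b/3-.33,**k)-t)@R)*1000).round(2)
for n,a,b in (("Ltick",246,328),("Rtick",486,328),("UL",304,229),("UR",429,228),("L2",260,271),("R2",472,271),("L3",265,382),("R3",468,382),("line top",366,149),("line bot",366,241),("edgeL",184,107),("edgeR",548,107)): print(n,f(a,b,z=.1))
for n,a,b in (("line front",367,331),("rear",367,398),("rearend",367,513)):
    u,v=int(130+a/3),int(100+b/3)
    print("knob",n,f(a,b,z=t[2]+.0235))
# knob top profile along centre column
for v in range(200,300,6):
    print(v,(((world(W,252,v,d=d[v,252])-t)@R)*1000).round(1))
```

```text
Ltick [ -0.58 -29.99  53.08]
Rtick [-0.56 30.46 52.97]
UL [ 25.44 -14.71  52.87]
UR [25.69 15.49 52.82]
L2 [ 14.66 -25.81  52.97]
R2 [14.67 26.32 52.87]
L3 [-15.72 -25.81  53.17]
R3 [-15.69  26.51  53.08]
line top [44.97  0.3  52.71]
line bot [22.4   0.27 52.87]
edgeL [ 54.75 -41.61  52.72]
edgeR [54.73 42.18 52.57]
knob line front [ 31.62   0.59 -23.72]
knob rear [ 20.1    0.58 -23.64]
knob rearend [ -1.34   0.57 -23.49]
200 [ 1.9  0.5 65.4]
206 [ 0.2  0.5 57.2]
212 [20.5  0.6 -0.7]
218 [20.6  0.6 -8.6]
224 [ 20.3   0.6 -15.2]
230 [ 20.2   0.6 -21.4]
236 [ 17.7   0.6 -22.8]
242 [ 14.4   0.6 -22.7]
248 [ 11.    0.6 -22.6]
254 [  8.1   0.6 -23.3]
260 [  4.2   0.6 -22.5]
266 [  1.9   0.6 -24.2]
272 [ -3.    0.6 -22.3]
278 [ -6.5   0.6 -22.4]
284 [ -9.7   0.6 -23. ]
290 [-13.3   0.6 -23. ]
296 [-17.    0.6 -23.1]
```

move_arm --pt "0.01 -0.003 0.07 0 0 0 0" --pt "0 0 0.07 0 0 0 0" --pt "0 0 0.06 0 0 0 0" --pt "0 0 0.04 0 0 0 0" --pt "0 0 0 0 0 0 0"

```text
time_s: 5.98
position: [0.5081, 0.1167, 0.1318]
ee_rot: [[0.925, 0.379, -0.001], [0.379, -0.925, -0.0], [-0.001, -0.0, -1.0]]
contact_force: [0.2, 0.0, -0.9]
width: 0.0186
gripper_force: 59.0
```

Run:
```python
from h import *
o=arm.get_obs(); i=eyes.camera_info("wrist"); p,d=eyes.snapshot("wrist"); o2=arm.get_obs()
R,t=o['ee_rot'],o['position']; print(t,o2['position'],R.round(4))
np.savez("w5.npz",p=p,d=d,R=R,t=t,**i); save("w5.png",p[110:310,130:390].repeat(3,0).repeat(3,1)[:600,:780])
```

```text
[0.50812167 0.11665427 0.13184472] [0.50832951 0.11670779 0.13218375] [[ 9.253e-01  3.792e-01 -8.000e-04]
 [ 3.792e-01 -9.253e-01 -2.000e-04]
 [-8.000e-04 -1.000e-04 -1.000e+00]]
```

View pics/w5.png

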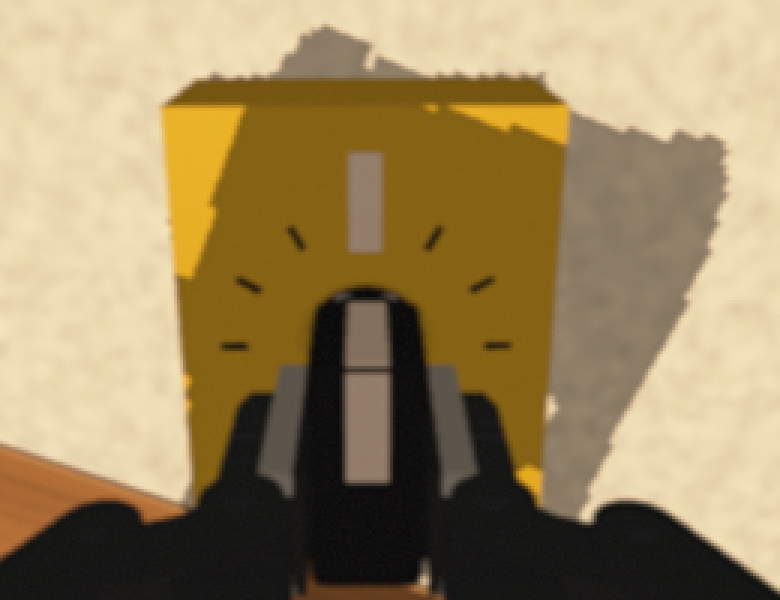

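Ticks are at crop (234,346) and (497,346), the timer's line at column 365, and the knob's line at column 367 (front edge row 369, rear row 485).

Run:
```python
from h import *
W=np.load("w5.npz"); R,t,d=W['R'],W['t'],W['d']
f=lambda a,b,**k:(((world(W,130+a/3-.33,110+b/3-.33,**k)-t)@R)*1000).round(2)
for n,a,b in (("Ltick",234,346),("Rtick",497,346),("UL",296,238),("UR",433,238),("L2",248,285),("R2",482,285),("line top",365,152),("line bot",365,253),("edgeL",163,105),("edgeR",568,105)): print(n,f(a,b,z=.1))
for n,a,b in (("front",367,369),("rear",367,484),("back end",367,584)): print("knob",n,f(a,b,z=t[2]+.0232))
```

```text
Ltick [ -3.47 -29.97  31.85]
Rtick [-3.49 30.31 31.84]
UL [ 22.72 -15.02  31.83]
UR [22.7  15.   31.82]
L2 [ 11.61 -26.06  31.84]
R2 [11.59 26.22 31.83]
line top [41.98  0.13 31.81]
line bot [19.21  0.1  31.83]
edgeL [ 51.99 -41.86  31.81]
edgeR [51.94 42.34 31.8 ]
knob front [ 19.7    0.59 -23.22]
knob rear [ -1.74   0.57 -23.2 ]
knob back end [-22.29   0.56 -23.18]
```

move_arm --pt "-0.02 -0.004 0 0 0 0 0" --pt "0 0 0 0 0 0 0" --pt "0 0 0 0 0 0 0" --pt "0 0 0 0 0 0 0" --pt "0 0 0 0 0 0 0"

```text
time_s: 6.65
position: [0.5064, 0.1163, 0.1323]
ee_rot: [[0.925, 0.379, -0.0], [0.379, -0.925, -0.0], [-0.0, 0.0, -1.0]]
contact_force: [-0.6, -0.1, -0.8]
width: 0.0192
gripper_force: 59.0
```

```bash
cat > chk.py <<'E'
from h import *
def line(W):
    p,R,t=W['p'],W['R'],W['t']; h=cv2.cvtColor(p,cv2.COLOR_RGB2HSV)
    m=(h[...,1]<90)&(p.min(2)>90); m[:146]=0; m[204:]=0; m[:,:235]=0; m[:,270:]=0
    b,s,c=max(blobs(m,40),key=lambda q:q[1][4])
    ends=[s[1]-.5,s[1]+s[3]-.5]
    X=[((world(W,c[0],v,z=.1)-t)@R*1000) for v in ends]
    print(t.round(4),"tilt",R[:2,2].round(4),"line",s,"ends",X[0].round(1),X[1].round(1),"timer x",((X[0]+X[1])/2)[0]-34.1)
E
python3 - <<'E'
from chk import *
line(np.load("w4.npz")); line(np.load("w5.npz"))
o=arm.get_obs(); i=eyes.camera_info("wrist"); p,d=eyes.snapshot("wrist")
np.savez("w6.npz",p=p,d=d,R=o['ee_rot'],t=o['position'],**i); line(np.load("w6.npz")); print(o['contact_force'])
E
```

```text
[0.5057 0.1156 0.153 ] tilt [-0.007  -0.0009] line [248 150   8  30 237] ends [44.9  0.2 52.7] [22.8  0.1 52.9] timer x -0.27891831735261263
[0.5081 0.1167 0.1318] tilt [-0.0008 -0.0002] line [247 161   9  33 294] ends [41.9 -0.1 31.8] [19.6 -0.1 31.8] timer x -3.382115617316366
[0.5064 0.1163 0.1323] tilt [-0. -0.] line [248 159   9  32 286] ends [43.1  0.6 32.3] [21.5  0.6 32.3] timer x -1.816371353652933
[-0.57083085 -0.07837879 -0.80205245]
```

move_arm --pt "-0.003 0 0.04 0 0 0 0" --pt "0 0 0.03 0 0 0 0" --pt "0 0 0.03 0 0 0 0" --pt "0 0 0 0 0 0 0" --pt "0 0 0 0 0 0 0"

```text
time_s: 7.32
position: [0.5064, 0.1163, 0.1222]
ee_rot: [[0.925, 0.379, 0.001], [0.379, -0.925, 0.0], [0.001, 0.0, -1.0]]
contact_force: [2.0, 0.7, -1.6]
width: 0.0191
gripper_force: 59.0
```

move_arm --pt "0 0 0.03 0 0 0 0" --pt "0 0 0.03 0 0 0 0" --pt "0 0 0.02 0 0 0 0" --pt "0 0 0 0 0 0 0" --pt "0 0 0 0 0 0 0"

```text
time_s: 7.95
position: [0.5065, 0.1163, 0.115]
ee_rot: [[0.925, 0.379, 0.001], [0.379, -0.925, 0.0], [0.001, 0.0, -1.0]]
contact_force: [0.5, 1.4, 4.0]
width: 0.0187
gripper_force: 59.4
```

move_arm --pt "0 0 0.02 0 0 0 0" --pt "0 0 0.02 0 0 0 0" --pt "0 0 0.02 0 0 0 0" --pt "0 0 0.01 0 0 0 0" --pt "0 0 0 0 0 0 0"

```text
time_s: 8.57
position: [0.5066, 0.1163, 0.1096]
ee_rot: [[0.925, 0.379, 0.002], [0.379, -0.925, 0.0], [0.002, 0.001, -1.0]]
contact_force: [-1.7, -0.4, 12.4]
width: 0.0189
gripper_force: 60.8
```

move_arm --pt "0 0 0.01 0 0 0 0" --pt "0 0 0.005 0 0 0 0" --pt "0 0 0 0 0 0 0" --pt "0 0 0 0 0 0 0" --pt "0 0 0 0 0 0 0"

```text
time_s: 9.2
position: [0.5066, 0.1163, 0.1095]
ee_rot: [[0.925, 0.379, 0.003], [0.379, -0.925, 0.0], [0.003, 0.001, -1.0]]
contact_force: [-3.1, -0.3, 17.3]
width: 0.0189
gripper_force: 61.4
```

Run:
```python
from h import *
o=arm.get_obs(); i=eyes.camera_info("wrist"); p,d=eyes.snapshot("wrist"); print(o['position'],o['contact_force'],o['ft_torque'])
save("w7.png",p[110:310,130:390].repeat(3,0).repeat(3,1)[:600,:780])
for v in range(230,300,10): print(v,(((world(i,252,v,d=d[v,252])-o['position'])@o['ee_rot'])*1000).round(1))
```

```text
[0.50663966 0.11631203 0.10954629] [-3.10525709 -0.32293903 17.31996344] [ 0.02148081  0.88756329 -0.01101765]
230 [ 21.    0.6 -22.9]
240 [ 15.8   0.6 -23.2]
250 [ 10.1   0.6 -22.9]
260 [  4.8   0.6 -23.4]
270 [ -1.6   0.6 -22.6]
280 [ -7.6   0.6 -22.5]
290 [-14.    0.6 -22.2]
```

View pics/w7.png

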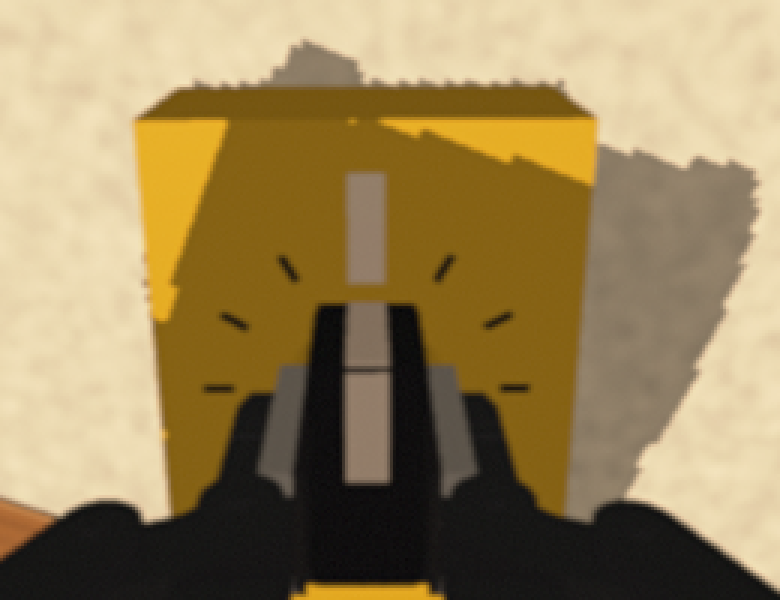

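The knob sits in the opening with its line matching the timer's (columns 367 and 366). Its head top is at 0.1325 m, against 0.132 m expected when fully pressed. The position stopped changing while the force rose to 17 N, so the spindle is at its stop.

```bash
python3 -c "
from station import arm
print(arm.close_job()); o=arm.get_obs(); print(o['position'],o['contact_force'],o['gripper_force'])"
```

```text
the job is handed in; nothing more can be done
None
the job is handed in; nothing more can be done
```

The job is handed in with the knob home on the spindle, flats matched and the spindle pressed to its stop at about 17 N, still gripped at about 60 N; no verdict was shown.

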